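# Make up two pen kits on the keeper's bench

## Robot

A 6-joint arm with a two-finger parallel gripper is mounted at the origin on the work surface. World frame = base frame: x ahead of the robot, y to its left, z up, the work surface at z = 0. Lengths are in m, angles in rad, forces in N, time in s.
With the tool pointing down it reaches from about 0.35 to 0.725 m from the base axis. Payload 4.3 kg.
Tool frame: the origin (TCP) lies between the finger pads; the fingertips stand 22 mm ahead of it and the grasp point (between the pads) lies 3 mm ahead of it; z points along the fingers, y is the direction in which the jaws open and shut (so a half turn about z gives the same grasp; the last joint's range is limited). The gripper opens to 85 mm and grips with 20 to 120 N. Pads are 22 mm wide; open, the fingers measure 114 mm over their backs; the gripper's body (76 mm by 85 mm) begins 54 mm behind the grasp point. The pads swing forward as they close: fully open they stand 13 mm farther back than shut.
Start: joints at [1.059, 0.377, 0.081, 1.274, 0, 1.46], TCP at [0.225, 0.529, 0.253] pointing down, gripper open.
Joint ranges: [-2.72, 2.72], [-0.84, 1.66], [-1.02, 1.22], [-1.77, 2.12], [-1.37, 1.28], [-3.14, 3.14]. Speed limits (rad/s): [2.57, 2.57, 3.14, 3.14, 3.14, 3.14].

## Interface

Orientations are given as a rotation vector (axis times angle).
In Python, from station import r, viewer, workorder gives the robot as it stands.
- The arm moves only by the tool play_rows, never from a script. Its argument "series" is text: rows parted by semicolons, each of 6 numbers parted by spaces: the shift along the tool's x, y, z in m, then the turn, a rotation vector about the tool's x, y, z in degrees. In form: dx dy dz ax ay az; .... A call has 1 to 20 rows; each row is the pose to reach, as a shift and turn from the pose measured when the call began, along the tool's axes at that moment; what a row does not reach only later rows make up. A row lasts 1/12 s, in which the tool goes at most 41.7 mm and 7.16 degrees, less where a joint would pass 70% of its speed; a pose out of reach is approached as far as the arm can. A call with a gripper value outside its range is refused whole. "hand" is the gripper command: -1 is fully open, 1 is shut, values between are in proportion, set as the call begins (left out, the last holds). The fingers move at their own pace and stop on an object; the grip force is fixed at half the most. Time passes only in rows, so rows that repeat a pose let the fingers close. It gives the time, the measured TCP pose, the force and the opening at its end, in the units of the state.
- r.observe(): the state, without advancing time (a new reading comes with each control period).
- viewer.capture(name): name is "side" or "top" or "wrist"; returns the picture (400x640x3 uint8, red, green, blue); there is no depth.
- viewer.camera_info(name): a dict with "fx", "fy", "cx", "cy" (pixels), "D" ([k1, k2, p1, p2, k3] as OpenCV has them; the pictures are not rectified), "pose" (4x4, takes a point from camera to world coordinates). Camera axes: x right, y down, z forward; pixel columns grow to the right and rows downward; lengths in m; the calibration is good to about 2 mm. A picture is of the moment at which its call begins: read the wrist's pose just before it. camera_info takes no time and is no camera call; for the wrist camera it gives the pose at the moment of the call.
- workorder.sign_off(): hands the job in, once; it reports no verdict.
Trained networks look in the newest picture that a camera, given by its name, has taken for a name from the list of things; names that differ only in an ending like _2 or _b are one class to them, and where a whole thing is asked for, a point or a joint stands for the part that bears it (a point fixed in the world has none). Each returns a list of dicts, best first, with "score" (0 to 1); they miss things now and then, are a little off and sometimes report something else, mostly with a low value. They report only what shows in the picture. A call takes as long as a camera call. They do not tell look-alikes from the thing itself.
- viewer.find_in(query, camera): "centre" ([column, row] in pixels, amid what is visible of it).
- viewer.mark_of(query, camera): "centre" ([column, row] in pixels: a listed point, or the origin of a listed thing).
The state is a dict: "t": time; "q": joint angles; "qd": joint speeds; "tau": joint torques, N m; "tcp_pos": TCP position; "tcp_rot": TCP orientation; "ft_force": force on the tool from outside, world axes, zero at the start; "moment": the same for the moment, N m; "finger_gap": finger opening in m.
Only numpy, scipy, OpenCV 4.12 (cv2) and the standard library are available. Lean on these libraries where they do the work, as an engineer would, in place of code of your own. Each camera call takes 0.05 s, during which the arm holds its last target.

## Task

Make up the kits for the two pens. Into the yellow tub for the rabbits go the small steel cup, the long gnawing block and the feed scoop; into the steel tray for the guinea pigs go the large steel cup and the short gnawing block. Set everything side by side flat on the floor of its container, cups and scoop open side up, without shifting the tub or the tray, and leave the crushed cans and the hand brush alone.

Things in the scene. Friction and masses are not known exactly. Their poses are not given: they have to be found in the camera images.
- tub: Yellow plastic tub standing loose on the bench (0.8 kg), open on top: inner floor 240 mm (its x) by 160 mm (its y), upright walls 4 mm thick with a rolled rim, 257 by 177 mm outside (276 mm over the lifting lugs at its ends), 50 mm high in all. Origin: centre of the underside; the inner floor lies 4 mm above it. z up.
- tray: Stainless steel tray standing loose on the bench (0.8 kg), open on top: inner floor 190 mm (its x) by 120 mm (its y), upright walls 3 mm thick with a rolled rim and end flanges, 220 by 133 mm outside, 35 mm high in all. Origin: centre of the underside; the inner floor lies 4 mm above it. z up.
- large_cup: Large round stainless steel cup, open on top, 62 mm across at the rim (60 mm below it), 42 mm high, wall 2.5 mm, about 90 g, standing upright. Origin: centre of the underside; z up, towards the mouth.
- small_cup: Small round stainless steel cup, open on top, 44 mm across at the rim (42 mm below it), 32 mm high, wall 2.5 mm, about 50 g, standing upright. Origin: centre of the underside; z up, towards the mouth.
- long_block: Long wooden gnawing block, 110 mm (its x) by 36 mm (its y) by 34 mm high, about 90 g, lying flat. Origin: centre of the underside; z up.
- short_block: Short wooden gnawing block, 58 mm (its x) by 36 mm (its y) by 34 mm high, about 50 g, lying flat. Origin: centre of the underside; z up.
- scoop: Cast aluminium feed scoop, 90 g, on its flat base, open side up. Trough 46 mm wide (its y), from x = -20 to +50 mm (mouth at +x), side walls 3 mm thick, 32 mm high up to x = +22, then sloping to 16 mm. Round handle 14 mm thick, 21 mm above the base, back to x = -81 mm. Origin: on the underside near the centre of mass; grip there across the 46 mm side walls. z up.
- can_a: Crushed aluminium can, a crinkled disc 67 mm across and 22 mm high, lying among the stock; to be left alone. Origin: centre of the underside.
- can_b: Crushed aluminium can, a crinkled disc 67 mm across and 22 mm high, lying by itself beyond the stock, farther from the robot; to be left alone. Origin: centre of the underside.
- brush: Wooden hand brush with black bristles, lying bristles down at the far side of the bench, 260 mm long (its x), 42 mm wide, 46 mm high at the handle's end; to be left alone. Origin: at bench level, 125 mm ahead (+x) of the tip of the handle; the brush head lies at +x.
There are look-alikes about, which are no part of the job. What is shaped like the small_cup but green or red is not meant.

How it is judged:
By the outcome, as a careful person would: the job done as asked, in the order asked, and still so for the second after the job is handed in, with the robot touching nothing.
It also fails if it takes over 128 s, if anything falls off the work surface, if the arm or the gripper's body presses on something with over 40 N, if the wrist force passes 120 N, or if a joint passes its speed limit or range.

## Working session

There is one attempt and no reset: what is moved stays moved. The work goes in short steps, Python scripts to look and compute and a tool call to move; the robot and the scene stay as the last step left them, time stands still between calls to the robot, and variables do not carry over. Pictures are saved under pics/ and viewed, and the job is handed in when it is done.

Besides the shell and the picture viewer there is one more tool, called after "Emit:" in YAML: its name, and indented under it one key for each argument. play_rows: Moves the arm, as the interface text tells. Its arguments: {"type":"object","properties":{"series":{"type":"string"},"hand":{"type":"number"}},"required":["series"]}

```bash
ls; mkdir -p pics; python3 - <<'E'
from station import r, viewer, workorder
import cv2
s=r.observe(); print({k:s[k] for k in('t','tcp_pos','tcp_rot','finger_gap')})
for c in('side','top','wrist'):
    im=viewer.capture(c); cv2.imwrite(f'pics/{c}0.png',im[:,:,::-1])
    i=viewer.camera_info(c); print(c,{k:i[k] for k in i if k!='pose'}); print(i['pose'])
E
```

```text
pics
{'t': 0.0, 'tcp_pos': array([0.22458959, 0.52868377, 0.25238962]), 'tcp_rot': array([-6.26848379e-01, -3.07777949e+00,  2.94196547e-03]), 'finger_gap': 0.08530090553121909}
side {'fx': 497.22692177826883, 'fy': 497.22692177826883, 'cx': 326.43240947504694, 'cy': 204.23587467863456, 'D': array([0.04442641, 0.        , 0.        , 0.        , 0.        ])}
[[ 0.76977644 -0.47857346  0.42238807  0.16373705]
 [-0.63808672 -0.55929135  0.52918666 -0.58673878]
 [-0.01701669 -0.67687564 -0.73590067  0.84029418]
 [ 0.          0.          0.          1.        ]]
top {'fx': 471.3462054984058, 'fy': 471.3462054984058, 'cx': 315.5271016144404, 'cy': 185.09921523843744, 'D': array([-0.02311027,  0.        ,  0.        ,  0.        ,  0.        ])}
[[-0.01973645 -0.99844823  0.05207305  0.57686504]
 [-0.99972874  0.01906398 -0.01337933  0.0052596 ]
 [ 0.01236585 -0.05232298 -0.99855365  1.16158803]
 [ 0.          0.          0.          1.        ]]
wrist {'fx': 285.14695173763283, 'fy': 285.14695173763283, 'cx': 318.8531211351301, 'cy': 202.2647007122078, 'D': array([-0.02801589,  0.        ,  0.        ,  0.        ,  0.        ])}
[[ 3.91161185e-01  8.76418316e-01  2.80862710e-01  1.51838011e-01]
 [ 9.20322117e-01 -3.72382087e-01 -1.19744655e-01  5.58884890e-01]
 [-3.58166306e-04  3.05323625e-01 -9.52248579e-01  3.73204044e-01]
 [ 0.00000000e+00  0.00000000e+00  0.00000000e+00  1.00000000e+00]]
```

View pics/top0.png

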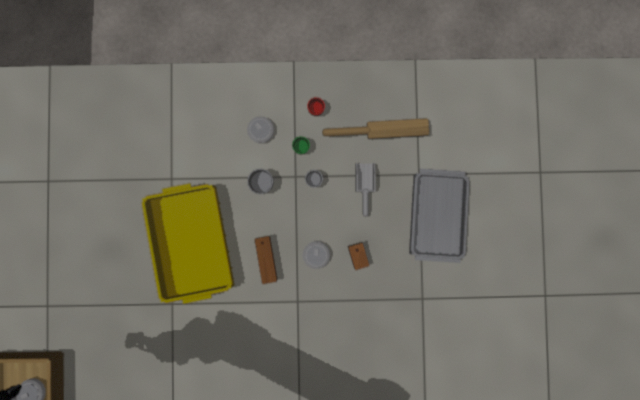

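View pics/side0.png

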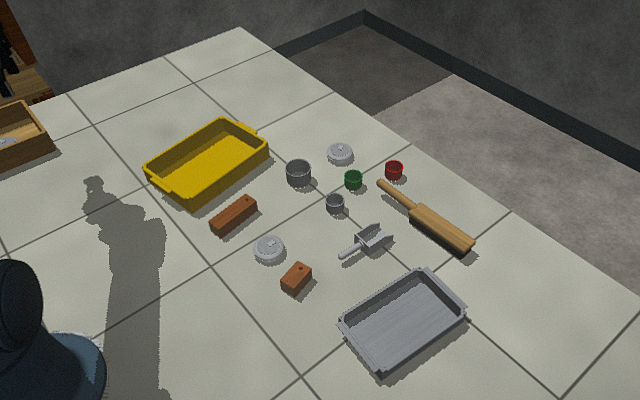

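View pics/wrist0.png

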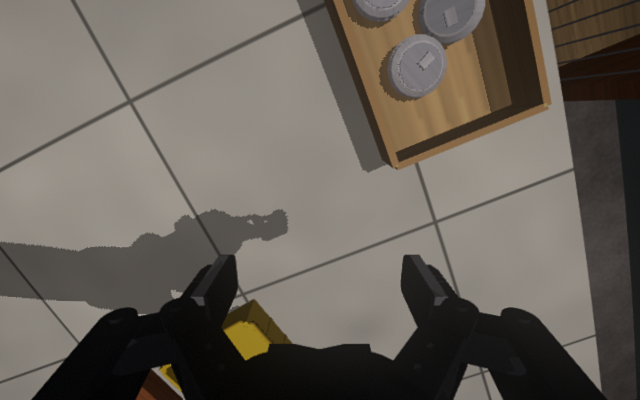

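```bash
cat > h.py <<'E'
from station import r, viewer, workorder
import cv2, numpy as np
from scipy.spatial.transform import Rotation as R
def ray(c,px,info=None):
    i=info or viewer.camera_info(c); K=np.array([[i['fx'],0,i['cx']],[0,i['fy'],i['cy']],[0,0,1]])
    u=cv2.undistortPoints(np.array([[px]],float),K,i['D'])[0,0]
    P=np.array(i['pose']); d=P[:3,:3]@[u[0],u[1],1]; return P[:3,3],d/np.linalg.norm(d)
def onz(c,px,z,info=None):
    o,d=ray(c,px,info); return o+d*(z-o[2])/d[2]
def tri(rays):
    A=np.zeros((3,3));b=np.zeros(3)
    for o,d in rays:
        M=np.eye(3)-np.outer(d,d);A+=M;b+=M@o
    p=np.linalg.solve(A,b); return p,[np.linalg.norm((np.eye(3)-np.outer(d,d))@(p-o)) for o,d in rays]
def proj(c,pts,info=None):
    i=info or viewer.camera_info(c); K=np.array([[i['fx'],0,i['cx']],[0,i['fy'],i['cy']],[0,0,1]])
    T=np.linalg.inv(i['pose']); p,_=cv2.projectPoints(np.array(pts,float).reshape(-1,3),cv2.Rodrigues(T[:3,:3])[0],T[:3,3],K,i['D']); return p[:,0]
def snap(c,name):
    i=viewer.camera_info(c); im=viewer.capture(c); cv2.imwrite(f'pics/{name}.png',im[:,:,::-1]); return im,i
E
python3 - <<'E'
from h import *
for n in ['tub','tray','large_cup','small_cup','long_block','short_block','scoop','can_a','brush']:
    m={c:viewer.mark_of(n,c) for c in('top','side')}
    for c in m: print(n,c,[(np.round(x['centre'],1).tolist(),round(x['score'],2)) for x in m[c]])
    if m['top'] and m['side']:
        p,e=tri([ray(c,m[c][0]['centre']) for c in m]); print('   ',p.round(4),np.round(e,4))
for c in('top','side'):
    im=cv2.imread(f'pics/{c}0.png')
    im=im[90:310,130:480] if c=='top' else im[100:380,140:490]
    cv2.imwrite(f'pics/{c}0z.png',cv2.resize(im,None,fx=2.28 if c=='top' else 2.1,fy=2.28 if c=='top' else 2.1,interpolation=cv2.INTER_CUBIC))
E
```

```text
tub top [([191.8, 243.2], 0.64)]
tub side [([211.0, 173.1], 0.67)]
    [ 0.5018  0.298  -0.0153] [0.0024 0.0024]
tray top [([436.4, 218.3], 0.64)]
tray side [([402.4, 326.2], 0.62)]
    [ 0.5528 -0.3099  0.0006] [0.0042 0.0042]
large_cup top [([263.1, 183.6], 0.85)]
large_cup side [([296.8, 179.3], 0.61)]
    [0.6414 0.1194 0.0074] [0.0021 0.0021]
small_cup top [([314.0, 179.2], 0.79), ([299.2, 149.4], 0.63), ([313.4, 105.8], 0.61)]
small_cup side [([331.1, 209.8], 0.89), ([353.7, 186.2], 0.83), ([392.8, 173.8], 0.77)]
    [ 0.6483 -0.004  -0.0018] [0.0049 0.0049]
long_block top [([264.0, 260.6], 0.84), ([263.6, 182.5], 0.24)]
long_block side [([235.8, 222.8], 0.95)]
    [ 0.4575  0.1181 -0.0119] [0.0045 0.0045]
short_block top [([359.1, 252.9], 0.96)]
short_block side [([296.3, 281.8], 0.74), ([340.1, 154.6], 0.62)]
    [ 0.4662 -0.1113  0.0053] [0.0038 0.0038]
scoop top [([363.5, 185.3], 0.73)]
scoop side [([367.5, 245.9], 0.6)]
    [ 0.6358 -0.13   -0.0024] [0.0013 0.0013]
can_a top [([259.0, 130.4], 0.56), ([193.8, 240.7], 0.5)]
can_a side [([269.9, 251.6], 0.91), ([337.1, 155.0], 0.65), ([297.4, 176.6], 0.2)]
    [ 0.7158  0.2001 -0.3449] [0.1238 0.1238]
brush top [([375.9, 130.4], 0.78), ([363.0, 185.4], 0.66), ([312.1, 179.3], 0.62)]
brush side [([418.4, 225.8], 0.83)]
    [ 0.7687 -0.1614 -0.0085] [0.0046 0.0046]
```

View pics/top0z.png

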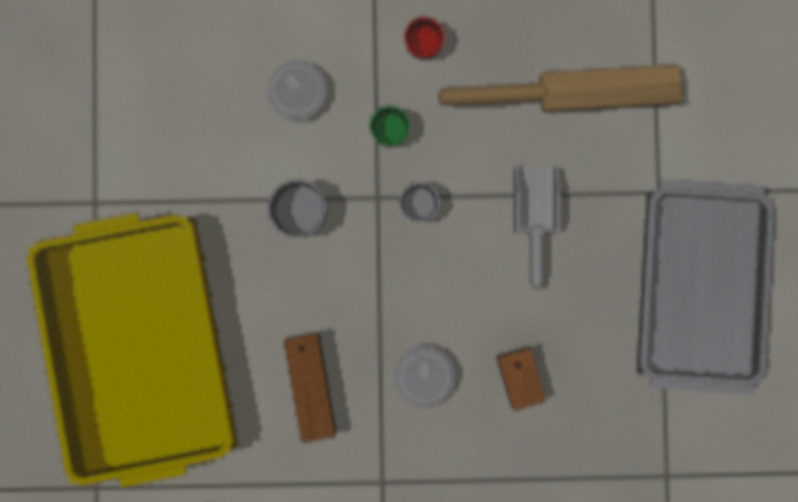

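View pics/side0z.png

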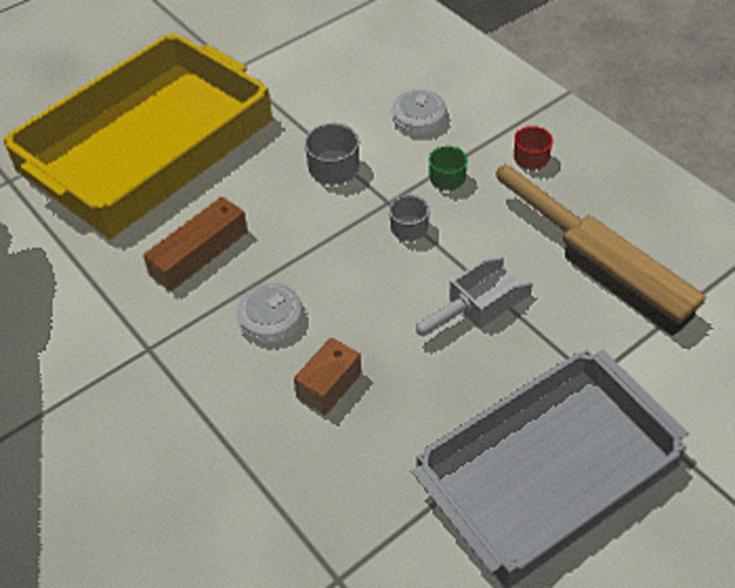

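```bash
python3 - <<'E'
from h import *
def f(name,pts,z,s=2.28):
    P=np.array([onz('top',(130+(x+.5)/s-.5,90+(y+.5)/s-.5),z)[:2] for x,y in pts]); print(name,P.round(4).tolist(),'mean',P.mean(0).round(4)); return P
def rect(name,pts,z):
    P=f(name,pts,z); d=(P[0]-P[3]+P[1]-P[2]); e=P[0]-P[1]+P[3]-P[2]; 
    print('  yaw long',np.degrees(np.arctan2(d[1],d[0])).round(1),'yaw short-90',(np.degrees(np.arctan2(e[1],e[0]))-90).round(1),'L',np.linalg.norm(d)/2,'W',np.linalg.norm(e)/2)
rect('tub',[(30,245),(192,216),(235,452),(70,483)],.05)
rect('tray',[(648,183),(775,192),(766,387),(640,382)],.035)
rect('long',[(285,337),(320,332),(335,437),(302,441)],.034)
rect('short',[(498,355),(531,347),(546,402),(513,410)],.034)
f('scoop mouth',[(515,168),(562,169)],.03); f('scoop handle end',[(538,287)],.021)
f('large',[(300,208)],.042);f('small',[(421,201)],.032);f('cana',[(427,375)],.022)
f('green',[(391,126)],.032)
E
```

```text
tub [[0.6141, 0.3975], [0.6409, 0.2299], [0.3981, 0.1882], [0.3699, 0.3573]] mean [0.5058 0.2932]
  yaw long 9.5 yaw short-90 9.3 L 0.24692289812985743 W 0.1705817365827057
tray [[0.6675, -0.2473], [0.6555, -0.3821], [0.4508, -0.3652], [0.4591, -0.2326]] mean [ 0.5582 -0.3068]
  yaw long -4.4 yaw short-90 -4.3 L 0.20716862104205563 W 0.13405243163818947
long [[0.5135, 0.1373], [0.518, 0.1007], [0.4089, 0.0868], [0.4055, 0.1212]] mean [0.4615 0.1115]
  yaw long 7.9 yaw short-90 6.3 L 0.1096048974002246 W 0.03567762875923989
short [[0.4903, -0.0847], [0.4979, -0.1195], [0.4404, -0.1338], [0.4328, -0.0991]] mean [ 0.4653 -0.1092]
  yaw long 14.0 yaw short-90 12.3 L 0.059218752904408076 W 0.03552890156814105
scoop mouth [[0.6864, -0.1076], [0.6845, -0.1574]] mean [ 0.6855 -0.1325]
scoop handle end [[0.5602, -0.1299]] mean [ 0.5602 -0.1299]
large [[0.6476, 0.119]] mean [0.6476 0.119 ]
small [[0.6532, -0.0074]] mean [ 0.6532 -0.0074]
cana [[0.4699, -0.0103]] mean [ 0.4699 -0.0103]
green [[0.7332, 0.0227]] mean [0.7332 0.0227]
```

```bash
cat > poses.py <<'E'
import numpy as np
P=dict(tub=(.5058,.2932,9.4),tray=(.5582,-.3068,-4.3),long_block=(.4615,.1115,7.5),short_block=(.4653,-.1092,13.5),
 scoop=(.6365,-.131,-1.0),large_cup=(.6476,.119,0),small_cup=(.6532,-.0074,0))
def box(l,w,z): return [(sx*l/2,sy*w/2,z) for sx,sy in((1,1),(1,-1),(-1,-1),(-1,1),(1,1))]
def circ(d,z): a=np.linspace(0,2*np.pi,25); return [(d/2*np.cos(t),d/2*np.sin(t),z) for t in a]
W=dict(tub=[box(.257,.177,.05),box(.24,.16,.004),box(.24,.16,.05)],tray=[box(.22,.133,.035),box(.19,.12,.004),box(.19,.12,.035)],long_block=[box(.11,.036,.034),box(.11,.036,0)],
 short_block=[box(.058,.036,.034),box(.058,.036,0)],large_cup=[circ(.062,.042),circ(.060,0)],small_cup=[circ(.044,.032),circ(.042,0)],
 scoop=[[(-.02,.023,.0),(.05,.023,0),(.05,-.023,0),(-.02,-.023,0),(-.02,.023,0)]]+[[(-.02,s*.023,0),(-.02,s*.023,.032),(.022,s*.023,.032),(.05,s*.023,.016),(.05,s*.023,0)] for s in(1,-1)]+[[(-.02,s,.021),(-.081,s,.021)] for s in(.007,-.007)])
def wires(n,p):
    a=np.radians(p[2]);c,s=np.cos(a),np.sin(a);M=np.array([[c,-s,0],[s,c,0],[0,0,1]])
    return [np.array(w)@M.T+np.array([p[0],p[1],p[3] if len(p)>3 else 0]) for w in W[n]]
E
cat > ov.py <<'E'
from h import *
from poses import *
def overlay(im,c,info,names,roi,s,out,Pd=P):
    x0,y0,x1,y1=roi; z=cv2.resize(im[y0:y1,x0:x1],None,fx=s,fy=s,interpolation=cv2.INTER_CUBIC)
    for n in names:
        for w in wires(n,Pd[n]):
            p=(proj(c,w,info)-[x0,y0]+.5)*s-.5
            cv2.polylines(z,[np.round(p*8).astype(np.int32)],False,(0,0,255) if n!='x' else 0,1,cv2.LINE_AA,3)
    cv2.imwrite(out,z)
E
python3 - <<'E'
from ov import *
for c,roi,s in(('top',(130,90,480,310),2.28),('side',(140,100,490,380),2.1)):
    overlay(cv2.imread(f'pics/{c}0.png'),c,viewer.camera_info(c),P,roi,s,f'pics/{c}0o.png')
E
```

```text
(no output)
```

View pics/top0o.png

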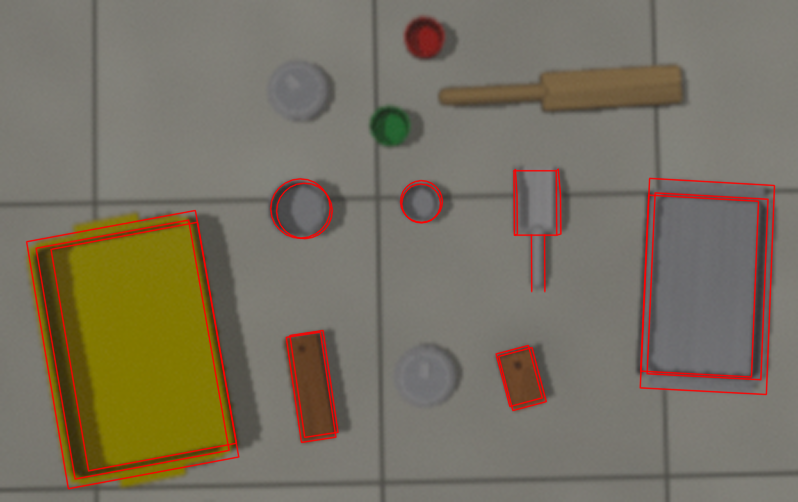

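View pics/side0o.png

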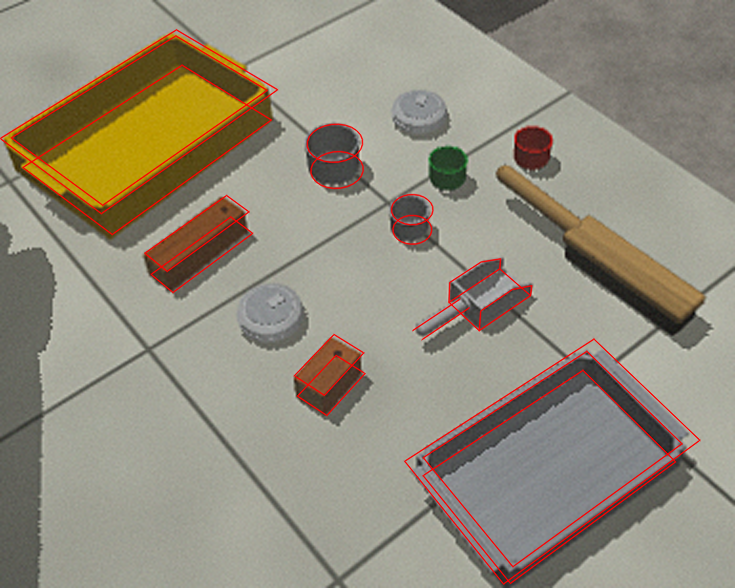

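```bash
cat > go.py <<'E'
from h import *
import sys
# usage: x y z yawdeg (direction of tool y axis, mod 180 nearest)
def go(x,y,z,yaw):
    s=r.observe(); R0=R.from_rotvec(s['tcp_rot']); ty=R0.as_matrix()[:,1]; cur=np.degrees(np.arctan2(ty[1],ty[0]))
    yaw=cur+((yaw-cur+90)%180-90)
    a=np.radians(yaw); Y=np.array([np.cos(a),np.sin(a),0]); Z=np.array([0,0,-1.]); T=np.array([np.cross(Y,Z),Y,Z]).T
    d=R0.inv().apply(np.array([x,y,z])-s['tcp_pos']); t=(R0.inv()*R.from_matrix(T)).as_rotvec(degrees=True)
    print('t',round(s['t'],2),'tcp',s['tcp_pos'].round(4),'yaw',cur.round(1),'gap',round(s['finger_gap'],4),'F',s['ft_force'].round(1),'q1,6',s['q'][[0,5]].round(2))
    print(' row:',d.round(4),t.round(2),'n>=',np.ceil(max(np.linalg.norm(d)/.0417,np.linalg.norm(t)/7.16)))
if __name__=='__main__': go(*map(float,sys.argv[1:5]))
E
python3 go.py .653 -.007 .2 90
```

```text
t 1.05 tcp [0.2249 0.5292 0.2533] yaw 67.0 gap 0.0858 F [ 0.8  0.6 -0.8] q1,6 [1.06 1.46]
 row: [-0.6038 -0.3261  0.0533] [  0.    -0.   -23.02] n>= 17.0
```

Emit:
play_rows:
  series: "-0.15 -0.08 0.01 0 0 -6; -0.604 -0.326 0.053 0 0 -23; -0.604 -0.326 0.053 0 0 -23; -0.604 -0.326 0.053 0 0 -23; -0.604 -0.326 0.053 0 0 -23; -0.604 -0.326 0.053 0 0 -23; -0.604 -0.326 0.053 0 0 -23; -0.604 -0.326 0.053 0 0 -23; -0.604 -0.326 0.053 0 0 -23; -0.604 -0.326 0.053 0 0 -23; -0.604 -0.326 0.053 0 0 -23; -0.604 -0.326 0.053 0 0 -23; -0.604 -0.326 0.053 0 0 -23; -0.604 -0.326 0.053 0 0 -23; -0.604 -0.326 0.053 0 0 -23; -0.604 -0.326 0.053 0 0 -23; -0.604 -0.326 0.053 0 0 -23; -0.604 -0.326 0.053 0 0 -23; -0.604 -0.326 0.053 0 0 -23; -0.604 -0.326 0.053 0 0 -23"

```text
t: 2.72
tcp_pos: [0.6528, -0.0066, 0.2001]
tcp_rot: [-0.001, -3.141, -0.001]
ft_force: [-0.1, -0.0, -0.4]
finger_gap: 0.0856
```

```bash
python3 go.py .653 -.007 .2 90; python3 - <<'E'
from ov import *
im,i=snap('wrist','w1')
for n in('small_cup','large_cup','scoop'):
    for x in viewer.mark_of(n,'wrist'): print(n,np.round(x['centre'],1),round(x['score'],2),onz('wrist',x['centre'],0,i).round(4))
overlay(im[:,:,::-1].copy(),'wrist',i,P,(0,0,640,400),1.25,'pics/w1o.png')
E
```

```text
t 2.72 tcp [ 0.6528 -0.0066  0.2001] yaw 90.0 gap 0.0856 F [-0.1 -0.  -0.4] q1,6 [-0.11 -0.11]
 row: [-0.0002 -0.0004  0.0001] [ 0.04 -0.05 -0.02] n>= 1.0
small_cup [344.1 245.8] 0.65 [ 0.7335  0.0246 -0.    ]
large_cup [430.9 177.3] 0.79 [0.6464 0.1226 0.    ]
large_cup [421.9 278.1] 0.52 [0.7803 0.1271 0.    ]
scoop [208.6 168.6] 0.72 [ 0.6361 -0.1328  0.    ]
```

View pics/w1o.png

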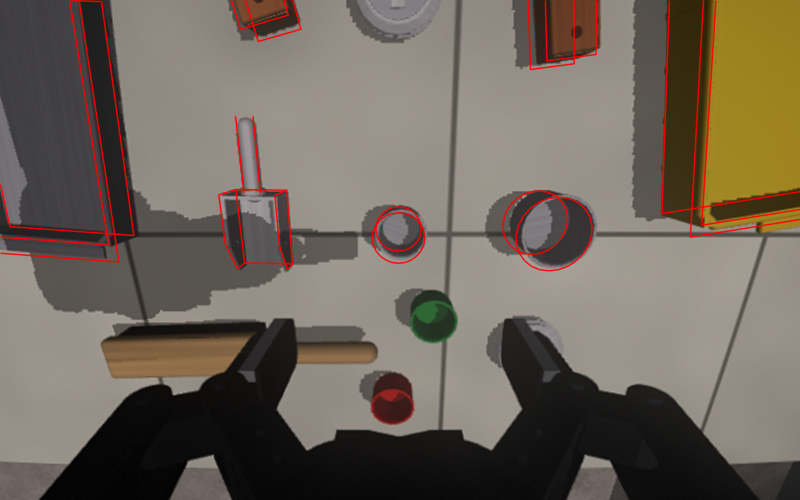

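Emit:
play_rows:
  series: "0 0 0.04 0 0 0; 0 0 0.08 0 0 0; 0 0 0.11 0 0 0; 0 0 0.135 0 0 0; 0 0 0.15 0 0 0; 0 0 0.16 0 0 0; 0 0 0.167 0 0 0; 0 0 0.172 0 0 0; 0 0 0.172 0 0 0; 0 0 0.172 0 0 0"

```text
t: 3.75
tcp_pos: [0.6535, -0.0055, 0.0298]
tcp_rot: [-0.003, 3.14, 0.0]
ft_force: [-0.1, 0.2, -0.2]
finger_gap: 0.0853
```

```bash
python3 go.py .653 -.007 .028 90; python3 - <<'E'
from ov import *
im,i=snap('wrist','w2')
s,j=snap('side','s2')
z=cv2.resize(s[140:280,240:440,::-1],None,fx=3.5,fy=3.5,interpolation=cv2.INTER_CUBIC);cv2.imwrite('pics/s2z.png',z)
E
```

```text
t 3.75 tcp [ 0.6535 -0.0055  0.0298] yaw 90.1 gap 0.0853 F [-0.1  0.2 -0.2] q1,6 [-0.11 -0.11]
 row: [ 0.0005 -0.0015  0.0018] [0.   0.11 0.1 ] n>= 1.0
```

View pics/w2.png

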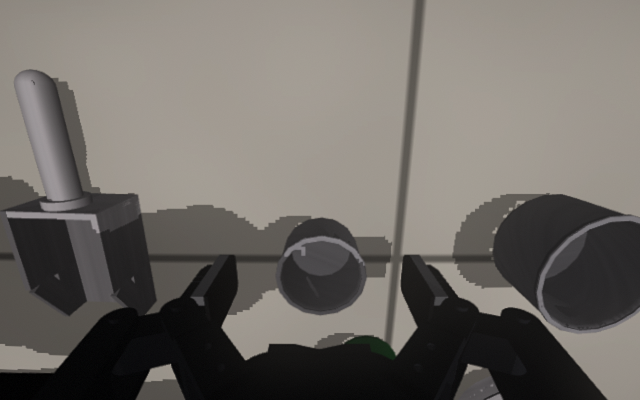

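View pics/s2z.png

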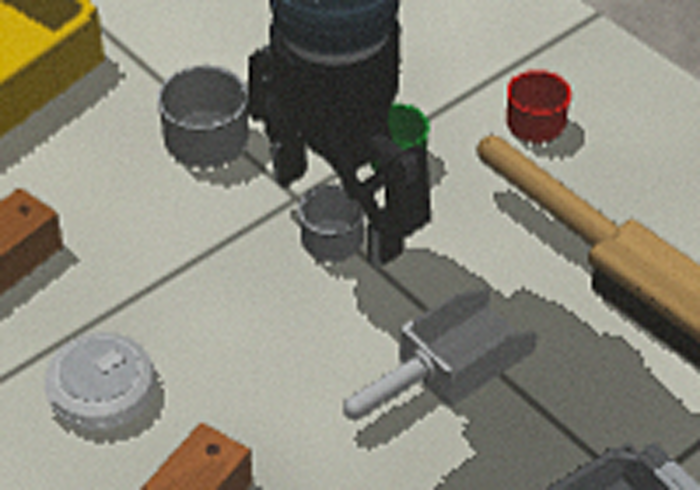

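```bash
python3 - <<'E'
from ov import *
i=viewer.camera_info('wrist')
overlay(cv2.imread('pics/w2.png'),'wrist',i,['small_cup','large_cup','scoop'],(0,0,640,400),1.25,'pics/w2o.png')
print(proj('wrist',[[.6535,-.0055,.032],[.6535,-.0055,.0268]],i))
E
```

```text
[[320.37561243 282.47160501]
 [320.31340781 276.49510586]]
```

View pics/w2o.png

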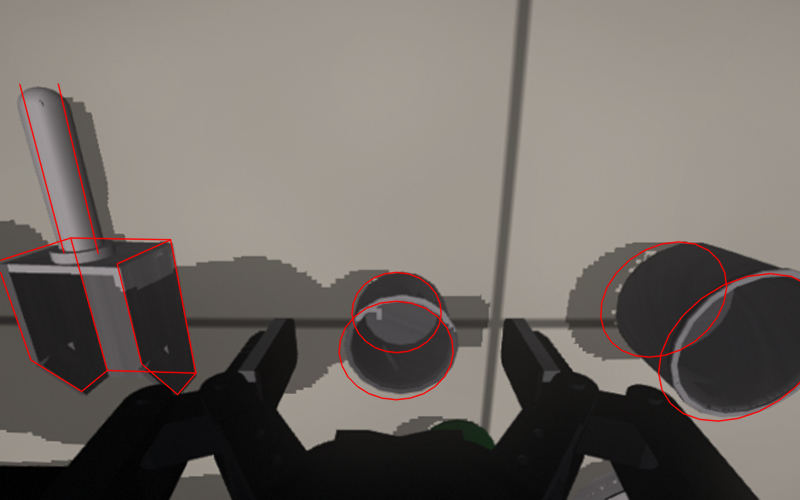

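Emit:
play_rows:
  series: "0.002 0 0.001 0 0 0; 0.002 0 0.001 0 0 0; 0.002 0 0.001 0 0 0; 0.002 0 0.001 0 0 0; 0.002 0 0.001 0 0 0; 0.002 0 0.001 0 0 0; 0.002 0 0.001 0 0 0; 0.002 0 0.001 0 0 0"
  hand: 1

```text
t: 4.52
tcp_pos: [0.6524, -0.0058, 0.03]
tcp_rot: [-0.002, 3.138, -0.0]
ft_force: [-1.5, 0.1, 5.6]
finger_gap: 0.0409
```

```bash
python3 go.py .585 .306 .12 99.4;  python3 - <<'E'
from ov import *
snap('wrist','w3')
x,y,a=P['tub']
def tubp(u,v):
    t=np.radians(a); print((u,v),x+np.cos(t)*u-np.sin(t)*v, y+np.sin(t)*u+np.cos(t)*v)
tubp(.08,0);tubp(-.05,.04);tubp(-.025,-.034)
E
```

```text
t 4.52 tcp [ 0.6524 -0.0058  0.03  ] yaw 90.1 gap 0.0409 F [-1.5  0.1  5.6] q1,6 [-0.11 -0.11]
 row: [ 0.0666  0.3119 -0.0903] [-0.03  0.23 -9.32] n>= 8.0
(0.08, 0) 0.5847257729285575 0.3062660769793298
(-0.05, 0.04) 0.44993835342998667 0.32449658835219763
(-0.025, -0.034) 0.486688778676041 0.2555733974493225
```

View pics/w3.png

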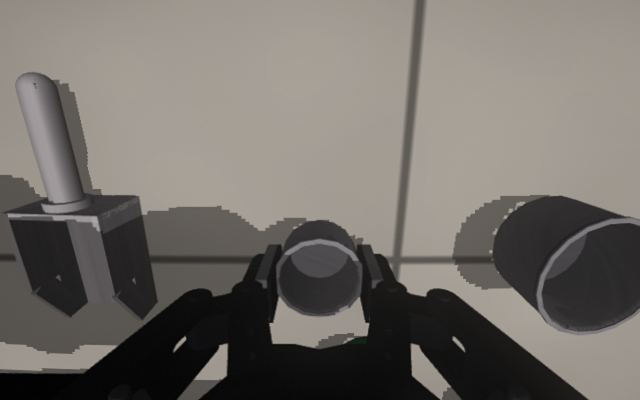

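Emit:
play_rows:
  series: "0 0 -0.03 0 0 0; 0 0 -0.06 0 0 0; 0 0 -0.09 0 0 0; 0.01 0.03 -0.12 0 0 0; 0.067 0.312 -0.12 0 0 -9.3; 0.067 0.312 -0.12 0 0 -9.3; 0.067 0.312 -0.12 0 0 -9.3; 0.067 0.312 -0.12 0 0 -9.3; 0.067 0.312 -0.12 0 0 -9.3; 0.067 0.312 -0.12 0 0 -9.3; 0.067 0.312 -0.12 0 0 -9.3; 0.067 0.312 -0.12 0 0 -9.3; 0.067 0.312 -0.12 0 0 -9.3; 0.067 0.312 -0.12 0 0 -9.3; 0.067 0.312 -0.12 0 0 -9.3"

```text
t: 5.82
tcp_pos: [0.5847, 0.3048, 0.1493]
tcp_rot: [-0.254, 3.128, -0.002]
ft_force: [-0.1, -0.6, -0.5]
finger_gap: 0.0408
```

```bash
python3 go.py .585 .306 .036 99.4; python3 - <<'E'
from ov import *
im,i=snap('wrist','w4')
overlay(im[:,:,::-1].copy(),'wrist',i,['tub'],(0,0,640,400),1.25,'pics/w4o.png')
im,i=snap('top','t4')
z=cv2.resize(im[160:320,120:340,::-1],None,fx=3.5,fy=3.5,interpolation=cv2.INTER_CUBIC);cv2.imwrite('pics/t4z.png',z)
E
```

```text
t 5.82 tcp [0.5847 0.3048 0.1493] yaw 99.3 gap 0.0408 F [-0.1 -0.6 -0.5] q1,6 [0.39 0.22]
 row: [-0.0002  0.0013  0.1133] [-0.09  0.18 -0.1 ] n>= 3.0
```

View pics/w4o.png

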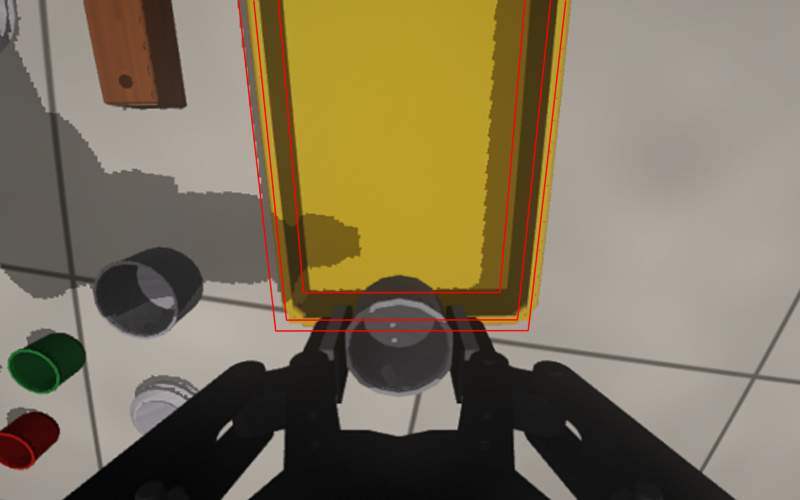

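Emit:
play_rows:
  series: "0.002 0.003 0.04 0 0 0; 0.002 0.003 0.07 0 0 0; 0.002 0.003 0.09 0 0 0; 0.002 0.003 0.1 0 0 0; 0.002 0.003 0.107 0 0 0; 0.002 0.003 0.112 0 0 0; 0.002 0.003 0.1145 0 0 0; 0.002 0.003 0.1145 0 0 0; 0.002 0.003 0.1145 0 0 0; 0.002 0.003 0.1145 0 0 0"

```text
t: 6.75
tcp_pos: [0.5838, 0.3075, 0.0363]
tcp_rot: [-0.253, 3.126, -0.0]
ft_force: [1.2, 0.2, 0.1]
finger_gap: 0.041
```

Down another 2 mm, then release to a partial opening.

Emit:
play_rows:
  series: "0 0 0.001 0 0 0; 0 0 0.002 0 0 0; 0 0 0.0025 0 0 0; 0 0 0.0025 0 0 0; 0 0 0.0025 0 0 0"

```text
t: 7.17
tcp_pos: [0.5842, 0.3077, 0.0341]
tcp_rot: [-0.253, 3.125, 0.0]
ft_force: [0.2, 0.6, 0.3]
finger_gap: 0.0407
```

Emit:
play_rows:
  series: "0 0 0 0 0 0; 0 0 0 0 0 0; 0 0 0 0 0 0; 0 0 0 0 0 0; 0 0 0 0 0 0; 0 0 0 0 0 0"
  hand: -0.4

```text
t: 7.67
tcp_pos: [0.5841, 0.3077, 0.034]
tcp_rot: [-0.253, 3.125, -0.0]
ft_force: [-0.6, -0.1, -0.3]
finger_gap: 0.0596
```

Emit:
play_rows:
  series: "0 0 -0.005 0 0 0; 0 0 -0.015 0 0 0; 0 0 -0.04 0 0 0; 0 0 -0.08 0 0 0; 0 0 -0.12 0 0 0; 0 0 -0.12 0 0 0; 0 0 -0.12 0 0 0"

```text
t: 8.25
tcp_pos: [0.5861, 0.3088, 0.1591]
tcp_rot: [-0.252, 3.117, 0.004]
ft_force: [0.4, -0.4, -0.4]
finger_gap: 0.0598
```

```bash
python3 - <<'E'
from ov import *
im,i=snap('wrist','w5')
E
python3 go.py .4615 .1135 .16 97.5
```

```text
t 8.3 tcp [0.5844 0.3081 0.1563] yaw 99.3 gap 0.0595 F [-0.7  0.4 -0.8] q1,6 [0.39 0.23]
 row: [ 0.1526 -0.1723 -0.0053] [0.03 0.58 1.76] n>= 6.0
```

View pics/w5.png

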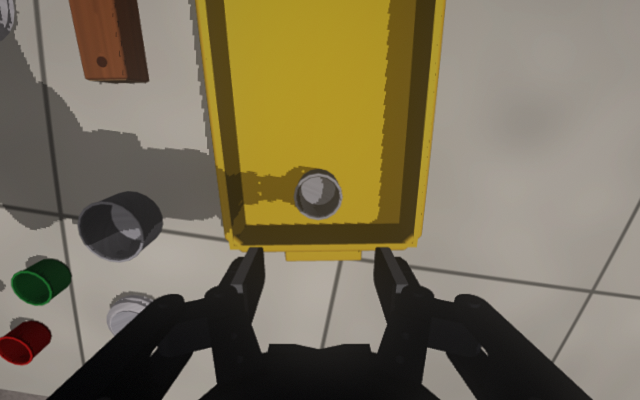

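Emit:
play_rows:
  series: "0.153 -0.172 -0.004 0 0 1.8; 0.153 -0.172 -0.004 0 0 1.8; 0.153 -0.172 -0.004 0 0 1.8; 0.153 -0.172 -0.004 0 0 1.8; 0.153 -0.172 -0.004 0 0 1.8; 0.153 -0.172 -0.004 0 0 1.8; 0.153 -0.172 -0.004 0 0 1.8; 0.153 -0.172 -0.004 0 0 1.8; 0.153 -0.172 -0.004 0 0 1.8"
  hand: -0.6

```text
t: 9.05
tcp_pos: [0.461, 0.1139, 0.1581]
tcp_rot: [-0.204, 3.126, 0.003]
ft_force: [0.5, 0.1, -0.4]
finger_gap: 0.0681
```

```bash
python3 go.py .4615 .1135 .027 97.5; python3 - <<'E'
from ov import *
im,i=snap('wrist','w6')
for x in viewer.mark_of('long_block','wrist'): print(np.round(x['centre'],1),round(x['score'],2),onz('wrist',x['centre'],0,i).round(4))
overlay(im[:,:,::-1].copy(),'wrist',i,['long_block','tub'],(0,0,640,400),1.25,'pics/w6o.png')
E
```

```text
t 9.05 tcp [0.461  0.1139 0.1581] yaw 97.5 gap 0.0681 F [ 0.5  0.1 -0.4] q1,6 [ 0.11 -0.02]
 row: [ 0.0008 -0.0006  0.1311] [ 0.06  0.54 -0.04] n>= 4.0
[316.8 189. ] 0.91 [0.4591 0.1115 0.    ]
[469.5 312.4] 0.57 [0.5872 0.3121 0.    ]
```

View pics/w6o.png

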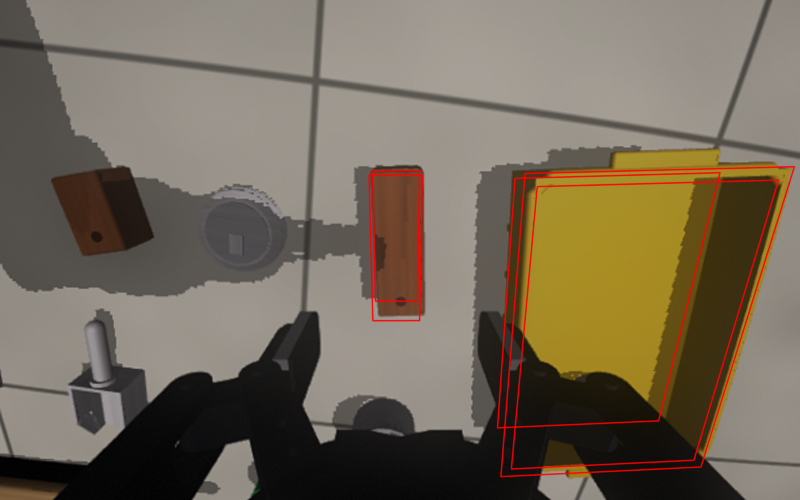

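Emit:
play_rows:
  series: "0.002 -0.001 0.04 0 0.3 0; 0.002 -0.001 0.075 0 0.5 0; 0.002 -0.001 0.1 0 0.5 0; 0.002 -0.001 0.115 0 0.5 0; 0.002 -0.001 0.125 0 0.5 0; 0.002 -0.001 0.13 0 0.5 0; 0.002 -0.001 0.13 0 0.5 0; 0.002 -0.001 0.13 0 0.5 0"

```text
t: 9.82
tcp_pos: [0.4615, 0.114, 0.0284]
tcp_rot: [-0.207, 3.133, 0.002]
ft_force: [-0.3, 0.3, 1.4]
finger_gap: 0.0683
```

Emit:
play_rows:
  series: "0 0 0 0 0 0; 0 0 0 0 0 0; 0 0 0 0 0 0; 0 0 0 0 0 0; 0 0 0 0 0 0; 0 0 0 0 0 0; 0 0 0 0 0 0"
  hand: 1

```text
t: 10.4
tcp_pos: [0.4628, 0.1142, 0.0295]
tcp_rot: [-0.207, 3.131, 0.002]
ft_force: [0.2, 0.4, 5.7]
finger_gap: 0.0349
```

```bash
python3 go.py .45 .327 .15 99.4; python3 -c "
from h import *
snap('wrist','w7')"
```

```text
t 10.4 tcp [0.4628 0.1142 0.0295] yaw 97.6 gap 0.0349 F [0.2 0.4 5.7] q1,6 [ 0.11 -0.02]
 row: [-0.0159  0.2127 -0.1202] [ 0.06  0.24 -1.82] n>= 6.0
```

View pics/w7.png

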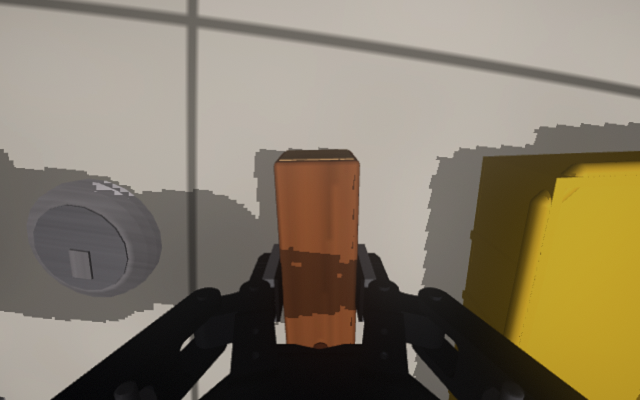

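Emit:
play_rows:
  series: "0 0 -0.03 0 0 0; 0 0 -0.06 0 0 0; 0 0.01 -0.09 0 0 0; -0.005 0.05 -0.11 0 0 -1; -0.016 0.09 -0.11 0 0 -1.8; -0.016 0.13 -0.11 0 0 -1.8; -0.016 0.17 -0.11 0 0 -1.8; -0.016 0.2 -0.11 0 0 -1.8; -0.016 0.212 -0.11 0 0 -1.8; -0.016 0.212 -0.11 0 0 -1.8; -0.016 0.212 -0.11 0 0 -1.8; -0.016 0.212 -0.11 0 0 -1.8"

```text
t: 11.45
tcp_pos: [0.4501, 0.325, 0.1396]
tcp_rot: [-0.255, 3.128, 0.0]
ft_force: [0.1, -0.2, -1.3]
finger_gap: 0.0351
```

```bash
python3 go.py .45 .3265 .0345 99.4; python3 - <<'E'
from ov import *
im,i=snap('wrist','w8')
overlay(im[:,:,::-1].copy(),'wrist',i,['tub'],(0,0,640,400),1.25,'pics/w8o.png')
im,i=snap('top','t8')
z=cv2.resize(im[160:320,120:340,::-1],None,fx=3.5,fy=3.5,interpolation=cv2.INTER_CUBIC);cv2.imwrite('pics/t8z.png',z)
E
```

```text
t 11.45 tcp [0.4501 0.325  0.1396] yaw 99.3 gap 0.0351 F [ 0.1 -0.2 -1.3] q1,6 [0.51 0.35]
 row: [0.0002 0.0015 0.1051] [-0.    0.19 -0.08] n>= 3.0
```

View pics/w8o.png

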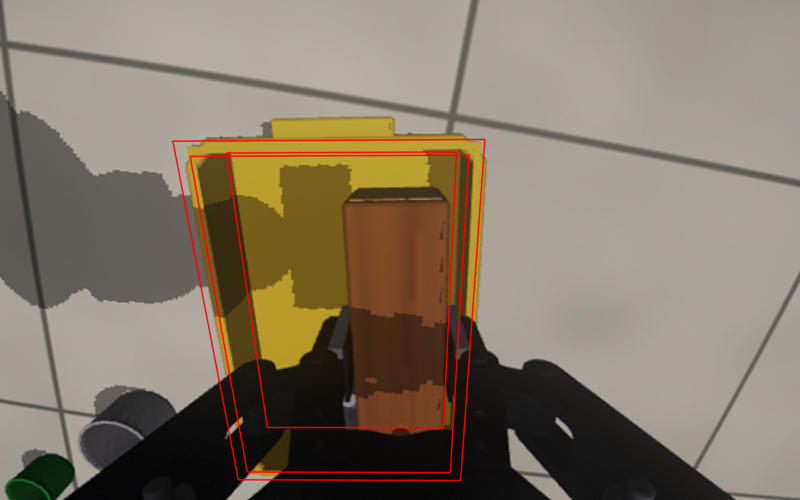

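View pics/t8z.png

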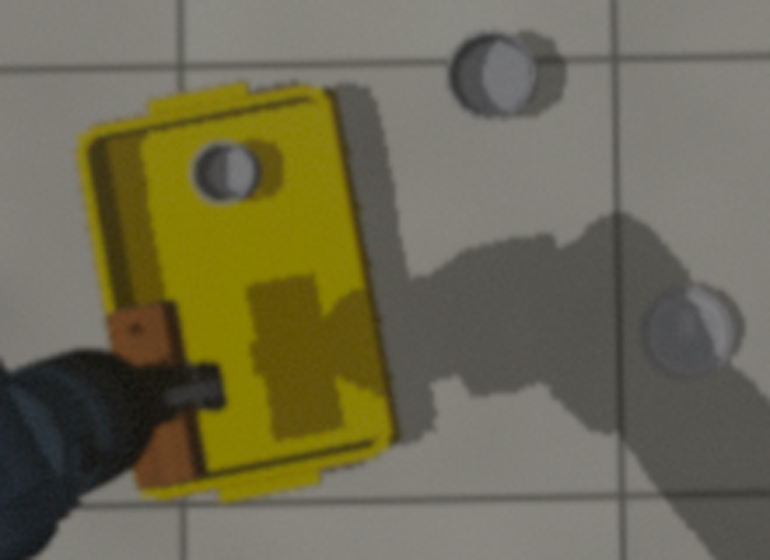

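Emit:
play_rows:
  series: "0 -0.002 0.03 0 0 0; 0 -0.002 0.06 0 0 0; 0 -0.002 0.08 0 0 0; 0 -0.002 0.092 0 0 0; 0 -0.002 0.1 0 0 0; 0 -0.002 0.104 0 0 0; 0 -0.002 0.1065 0 0 0; 0 -0.002 0.1065 0 0 0; 0 -0.002 0.1065 0 0 0; 0 -0.002 0.1065 0 0 0"

```text
t: 12.38
tcp_pos: [0.452, 0.3232, 0.0342]
tcp_rot: [-0.253, 3.126, 0.002]
ft_force: [0.2, 0.7, -1.0]
finger_gap: 0.0352
```

Emit:
play_rows:
  series: "0 0 0.001 0 0 0; 0 0 0.0015 0 0 0; 0 0 0.0015 0 0 0"

```text
t: 12.63
tcp_pos: [0.4528, 0.3236, 0.0336]
tcp_rot: [-0.253, 3.124, 0.003]
ft_force: [-0.5, -0.5, 4.7]
finger_gap: 0.0352
```

Emit:
play_rows:
  series: "0 0 0 0 0 0; 0 0 0 0 0 0; 0 0 0 0 0 0; 0 0 0 0 0 0; 0 0 0 0 0 0"
  hand: -0.08

```text
t: 13.05
tcp_pos: [0.4526, 0.3236, 0.0334]
tcp_rot: [-0.253, 3.125, 0.003]
ft_force: [0.2, -1.0, -0.5]
finger_gap: 0.0461
```

Emit:
play_rows:
  series: "0 0 -0.005 0 0 0; 0 0 -0.015 0 0 0; 0 0 -0.04 0 0 0; 0 0 -0.08 0 0 0; 0 0 -0.12 0 0 0; 0 0 -0.15 0 0 0; 0 0 -0.15 0 0 0"

```text
t: 13.63
tcp_pos: [0.4554, 0.3254, 0.1919]
tcp_rot: [-0.252, 3.112, 0.012]
ft_force: [0.7, 0.2, -0.5]
finger_gap: 0.0458
```

```bash
python3 go.py .6355 -.129 .16 89; python3 - <<'E'
from ov import *
im,i=snap('wrist','w9')
E
```

```text
t 13.63 tcp [0.4554 0.3254 0.1919] yaw 99.3 gap 0.0458 F [ 0.7  0.2 -0.5] q1,6 [0.51 0.35]
 row: [-0.104  -0.4777  0.031 ] [ 0.45  1.09 10.26] n>= 12.0
```

View pics/w9.png

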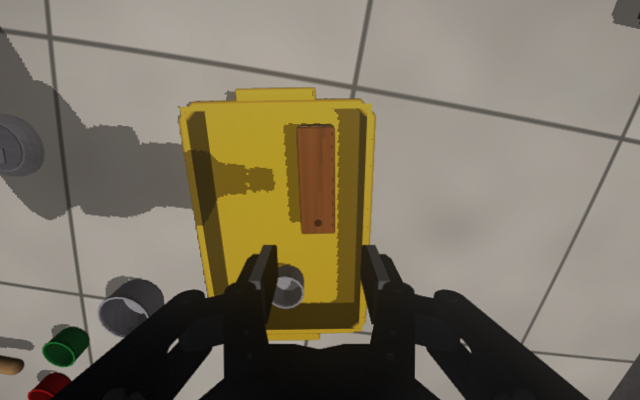

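Emit:
play_rows:
  series: "-0.104 -0.478 0.03 0 0 10.3; -0.104 -0.478 0.03 0 0 10.3; -0.104 -0.478 0.03 0 0 10.3; -0.104 -0.478 0.03 0 0 10.3; -0.104 -0.478 0.03 0 0 10.3; -0.104 -0.478 0.03 0 0 10.3; -0.104 -0.478 0.03 0 0 10.3; -0.104 -0.478 0.03 0 0 10.3; -0.104 -0.478 0.03 0.4 0.8 10.3; -0.104 -0.478 0.03 0.4 1 10.3; -0.104 -0.478 0.03 0.4 1 10.3; -0.104 -0.478 0.03 0.4 1 10.3; -0.104 -0.478 0.03 0.4 1 10.3; -0.104 -0.478 0.03 0.4 1 10.3; -0.104 -0.478 0.03 0.4 1 10.3; -0.104 -0.478 0.03 0.4 1 10.3"
  hand: -0.9

```text
t: 15.02
tcp_pos: [0.6336, -0.1286, 0.1576]
tcp_rot: [-0.026, -3.138, 0.0]
ft_force: [-0.5, 0.4, -0.5]
finger_gap: 0.0813
```

```bash
python3 go.py .6355 -.129 .028 89; python3 - <<'E'
from ov import *
im,i=snap('wrist','w10')
for x in viewer.mark_of('scoop','wrist'): print(np.round(x['centre'],1),round(x['score'],2),onz('wrist',x['centre'],0,i).round(4))
overlay(im[:,:,::-1].copy(),'wrist',i,['scoop','tray','short_block'],(0,0,640,400),1.25,'pics/w10o.png')
E
```

```text
t 15.02 tcp [ 0.6336 -0.1286  0.1576] yaw 89.0 gap 0.0813 F [-0.5  0.4 -0.5] q1,6 [-0.3  -0.28]
 row: [-0.0023 -0.0003  0.1296] [-0.01 -0.19  0.04] n>= 4.0
[319.4 196.4] 0.55 [ 0.6371 -0.1286  0.    ]
```

View pics/w10o.png

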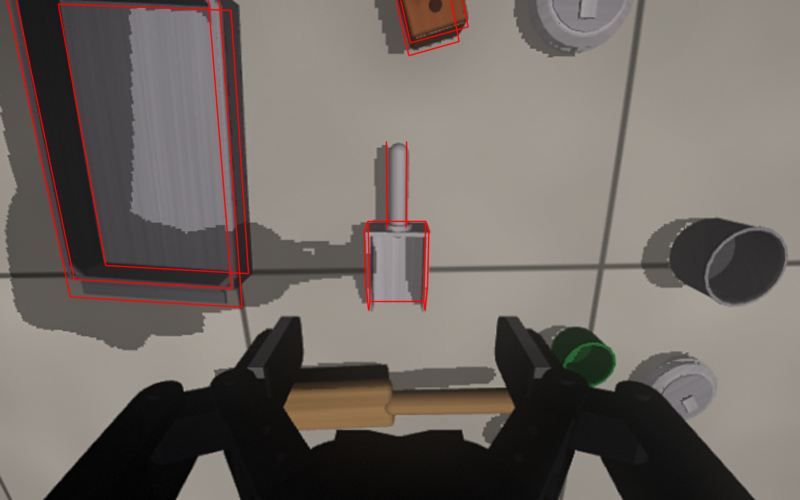

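Emit:
play_rows:
  series: "-0.002 0 0.04 0 0 0; -0.002 0 0.075 0 0 0; -0.002 0 0.1 0 0 0; -0.002 0 0.115 0 0 0; -0.002 0 0.125 0 0 0; -0.002 0 0.13 0 0 0; -0.002 0 0.13 0 0 0; -0.002 0 0.13 0 0 0"

```text
t: 15.78
tcp_pos: [0.6363, -0.1285, 0.0292]
tcp_rot: [-0.025, -3.141, 0.002]
ft_force: [-0.7, -0.7, 0.6]
finger_gap: 0.081
```

Emit:
play_rows:
  series: "0 0 0 0 0 0; 0 0 0 0 0 0; 0 0 0 0 0 0; 0 0 0 0 0 0; 0 0 0 0 0 0; 0 0 0 0 0 0; 0 0 0 0 0 0"
  hand: 1

```text
t: 16.37
tcp_pos: [0.6377, -0.1289, 0.0309]
tcp_rot: [0.025, 3.139, -0.003]
ft_force: [0.1, 0.2, 6.1]
finger_gap: 0.0448
```

```bash
python3 go.py .487 .2575 .15 99.4; python3 -c "
from h import *
snap('wrist','w11')"
```

```text
t 16.37 tcp [ 0.6377 -0.1289  0.0309] yaw 89.1 gap 0.0448 F [0.1 0.2 6.1] q1,6 [-0.3  -0.28]
 row: [ 0.1566  0.3837 -0.1202] [ -0.12   0.12 -10.31] n>= 11.0
```

View pics/w11.png

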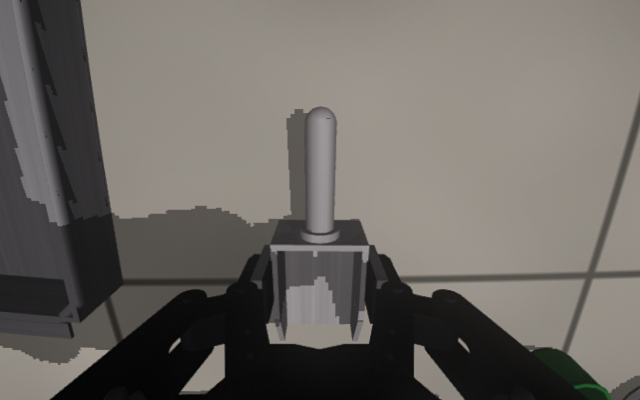

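Emit:
play_rows:
  series: "0 0 -0.03 0 0 0; 0 0 -0.06 0 0 0; 0 0 -0.09 0 0 0; 0.02 0.05 -0.11 0 0 -2; 0.035 0.085 -0.11 0 0 -4; 0.05 0.12 -0.11 0 0 -6; 0.065 0.155 -0.11 0 0 -8; 0.08 0.19 -0.11 0 0 -10.3; 0.095 0.23 -0.11 0 0 -10.3; 0.11 0.265 -0.11 0 0 -10.3; 0.125 0.3 -0.11 0 0 -10.3; 0.14 0.34 -0.11 0 0 -10.3; 0.15 0.365 -0.11 0 0 -10.3; 0.157 0.383 -0.11 0 0 -10.3; 0.157 0.383 -0.11 0 0 -10.3; 0.157 0.383 -0.11 0 0 -10.3; 0.157 0.383 -0.11 0 0 -10.3"

```text
t: 17.83
tcp_pos: [0.4866, 0.2562, 0.1397]
tcp_rot: [-0.257, 3.129, -0.004]
ft_force: [0.5, 0.2, -0.5]
finger_gap: 0.045
```

```bash
python3 go.py .487 .2565 .0355 99.4; python3 - <<'E'
from ov import *
im,i=snap('wrist','w12')
im,i=snap('top','t12')
z=cv2.resize(im[160:320,120:340,::-1],None,fx=3.5,fy=3.5,interpolation=cv2.INTER_CUBIC);cv2.imwrite('pics/t12z.png',z)
E
```

```text
t 17.83 tcp [0.4866 0.2562 0.1397] yaw 99.4 gap 0.045 F [ 0.5  0.2 -0.5] q1,6 [0.37 0.21]
 row: [-0.0002  0.0006  0.1042] [-0.17  0.1  -0.02] n>= 3.0
```

View pics/w12.png

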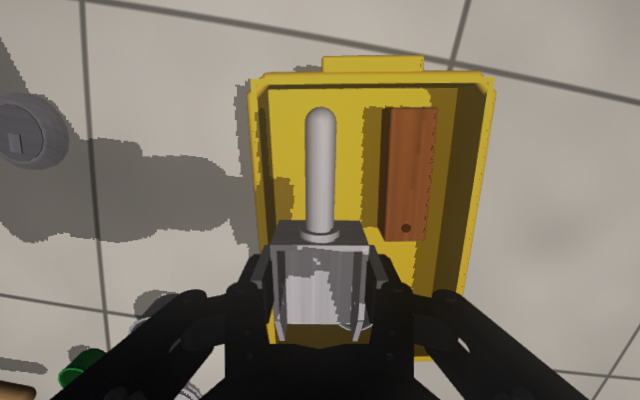

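```bash
python3 - <<'E'
from ov import *
i=viewer.camera_info('wrist')
x,y,a=P['tub'];t=np.radians(a)
def loc(p): d=p[:2]-np.array([x,y]); return (np.array([np.cos(t)*d[0]+np.sin(t)*d[1],-np.sin(t)*d[0]+np.cos(t)*d[1]])*1000).round(1)
overlay(cv2.imread('pics/w12.png'),'wrist',i,['tub'],(160,40,560,380),2,'pics/w12o.png')
print('tcp',loc(r.observe()['tcp_pos']))
E
```

```text
tcp [-24.7 -34. ]
```

View pics/w12o.png

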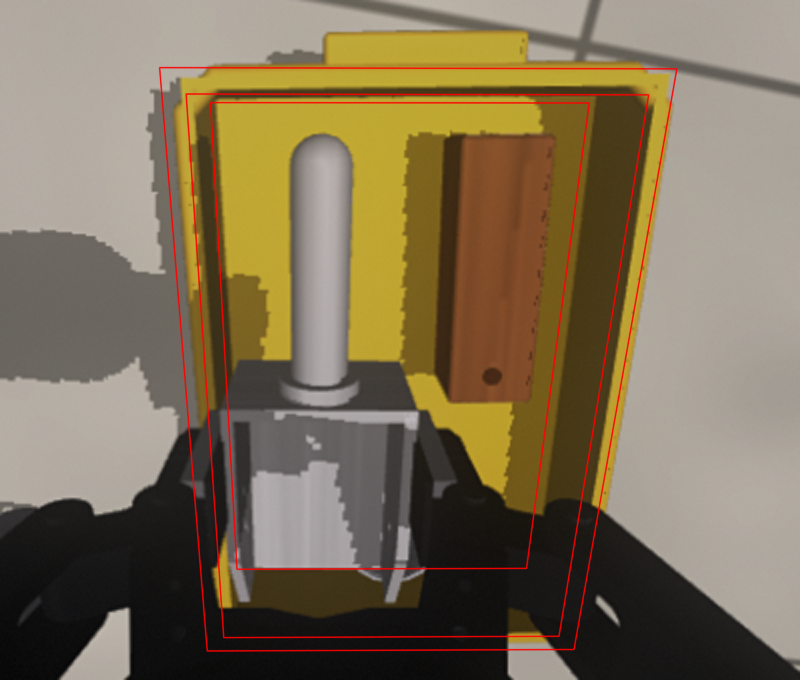

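Emit:
play_rows:
  series: "0 0.0015 0.03 0 0 0; 0 0.0015 0.06 0 0 0; 0 0.0015 0.08 0 0 0; 0 0.0015 0.092 0 0 0; 0 0.0015 0.099 0 0 0; 0 0.0015 0.103 0 0 0; 0 0.0015 0.105 0 0 0; 0 0.0015 0.105 0 0 0; 0 0.0015 0.105 0 0 0; 0 0.0015 0.105 0 0 0"

```text
t: 18.77
tcp_pos: [0.488, 0.2572, 0.0357]
tcp_rot: [-0.254, 3.127, -0.003]
ft_force: [0.8, -0.9, -1.4]
finger_gap: 0.0448
```

Emit:
play_rows:
  series: "0 0 0.001 0 0 0; 0 0 0.0015 0 0 0; 0 0 0.0015 0 0 0"

```text
t: 19.02
tcp_pos: [0.4888, 0.2575, 0.0349]
tcp_rot: [-0.254, 3.125, -0.002]
ft_force: [-0.0, -0.4, 2.3]
finger_gap: 0.0451
```

Emit:
play_rows:
  series: "0 0 0 0 0 0; 0 0 0 0 0 0; 0 0 0 0 0 0; 0 0 0 0 0 0; 0 0 0 0 0 0"
  hand: -0.25

```text
t: 19.43
tcp_pos: [0.4887, 0.2574, 0.0348]
tcp_rot: [-0.254, 3.126, -0.002]
ft_force: [-0.3, 0.9, -0.0]
finger_gap: 0.0531
```

Emit:
play_rows:
  series: "0 0 -0.005 0 0 0; 0 0 -0.015 0 0 0; 0 0 -0.04 0 0 0; 0 0 -0.08 0 0 0; 0 0 -0.12 0 0 0; 0 0 -0.15 0 0 0; 0 0 -0.15 0 0 0"

```text
t: 20.02
tcp_pos: [0.4918, 0.2593, 0.1931]
tcp_rot: [-0.253, 3.113, 0.004]
ft_force: [1.0, 1.2, 0.6]
finger_gap: 0.0538
```

```bash
python3 go.py .6455 .1215 .16 90; python3 - <<'E'
from ov import *
im,i=snap('wrist','w13')
E
```

```text
t 20.02 tcp [0.4918 0.2593 0.1931] yaw 99.3 gap 0.0538 F [1.  1.2 0.6] q1,6 [0.37 0.21]
 row: [-0.1288 -0.1608  0.0354] [0.13 1.04 9.29] n>= 6.0
```

View pics/w13.png

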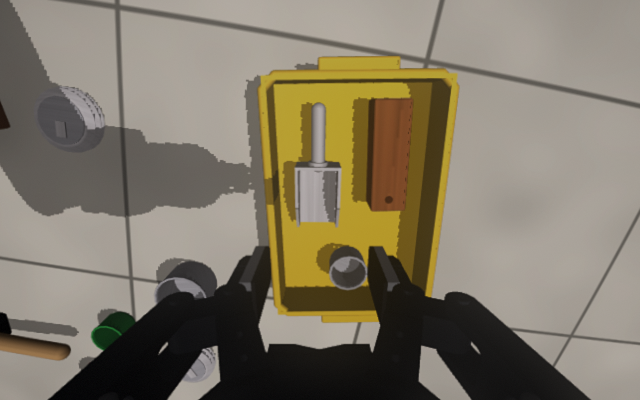

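Tub done: scoop (318,190), block (390,155) and cup (347,268) lie side by side. Next the large cup.

Emit:
play_rows:
  series: "-0.129 -0.161 0.035 0 0 9.3; -0.129 -0.161 0.035 0 0 9.3; -0.129 -0.161 0.035 0 0 9.3; -0.129 -0.161 0.035 0 1 9.3; -0.129 -0.161 0.035 0 1 9.3; -0.129 -0.161 0.035 0 1 9.3; -0.129 -0.161 0.035 0 1 9.3; -0.129 -0.161 0.035 0 1 9.3; -0.129 -0.161 0.035 0 1 9.3"
  hand: -1

```text
t: 20.82
tcp_pos: [0.6432, 0.1217, 0.1567]
tcp_rot: [0.002, -3.137, -0.002]
ft_force: [0.0, 0.8, 1.1]
finger_gap: 0.0854
```

```bash
sed -i 's/large_cup=(.6476,.119,0)/large_cup=(.6455,.1215,0)/' poses.py; python3 go.py .6455 .1215 .030 90; python3 - <<'E'
from ov import *
im,i=snap('wrist','w14')
for x in viewer.mark_of('large_cup','wrist'): print(np.round(x['centre'],1),round(x['score'],2),onz('wrist',x['centre'],0,i).round(4))
overlay(im[:,:,::-1].copy(),'wrist',i,['large_cup'],(0,0,640,400),1.25,'pics/w14o.png')
E
```

```text
t 20.82 tcp [0.6432 0.1217 0.1567] yaw 90.1 gap 0.0854 F [0.  0.8 1.1] q1,6 [0.09 0.09]
 row: [-0.0028 -0.0004  0.1266] [ 0.07 -0.25  0.06] n>= 4.0
```

View pics/w14o.png

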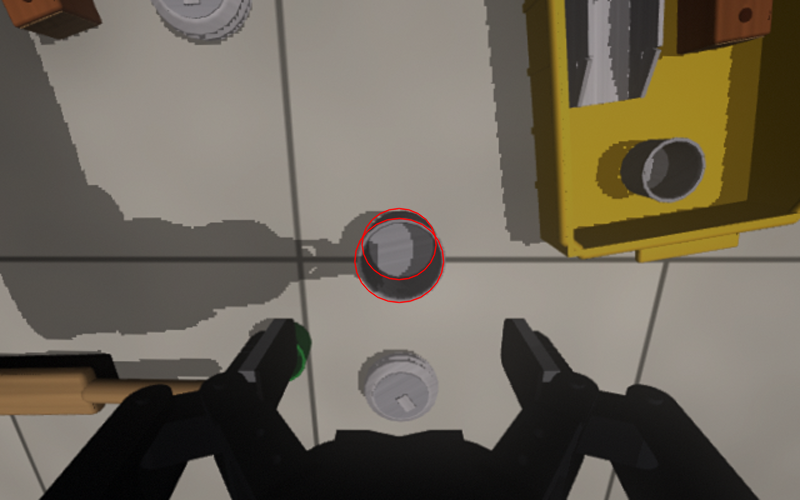

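Emit:
play_rows:
  series: "-0.002 0 0.04 0 0 0; -0.002 0 0.075 0 0 0; -0.002 0 0.1 0 0 0; -0.002 0 0.115 0 0 0; -0.002 0 0.122 0 0 0; -0.002 0 0.127 0 0 0; -0.002 0 0.127 0 0 0; -0.002 0 0.127 0 0 0"

```text
t: 21.58
tcp_pos: [0.6458, 0.1227, 0.0316]
tcp_rot: [0.004, -3.141, -0.002]
ft_force: [0.1, -0.4, 1.0]
finger_gap: 0.0854
```

Emit:
play_rows:
  series: "0 0 0 0 0 0; 0 0 0 0 0 0; 0 0 0 0 0 0; 0 0 0 0 0 0; 0 0 0 0 0 0; 0 0 0 0 0 0; 0 0 0 0 0 0"
  hand: 1

```text
t: 22.17
tcp_pos: [0.6476, 0.1229, 0.0341]
tcp_rot: [-0.004, 3.138, 0.003]
ft_force: [-0.5, -0.5, 5.4]
finger_gap: 0.0593
```

```bash
python3 - <<'E'
from ov import *
x,y,a=P['tray'];t=np.radians(a)
for u,v in((.043,0),(-.045,0)): print((u,v),x+np.cos(t)*u-np.sin(t)*v, y+np.sin(t)*u+np.cos(t)*v)
snap('wrist','w15')
E
python3 go.py .601 -.31 .16 85.7
```

```text
(0.043, 0) 0.60107896074158 -0.3100240852535321
(-0.045, 0) 0.5133266689913698 -0.3034259572928153
t 22.22 tcp [0.6476 0.123  0.0341] yaw 90.1 gap 0.0594 F [0.2 1.4 5.8] q1,6 [0.09 0.09]
 row: [ 0.0472 -0.4326 -0.1269] [0.12 0.17 4.43] n>= 11.0
```

View pics/w15.png

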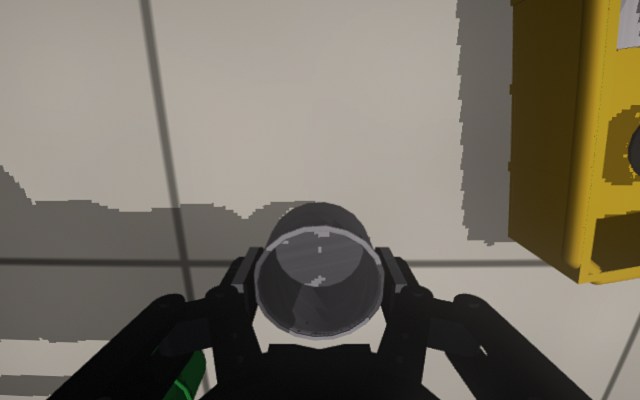

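Emit:
play_rows:
  series: "0 0 -0.03 0 0 0; 0 0 -0.06 0 0 0; 0 -0.01 -0.09 0 0 0; 0.005 -0.04 -0.12 0 0 1; 0.01 -0.08 -0.12 0 0 2; 0.015 -0.12 -0.12 0 0 4; 0.02 -0.16 -0.12 0 0 4.4; 0.025 -0.2 -0.12 0 0 4.4; 0.03 -0.24 -0.12 0 0 4.4; 0.035 -0.28 -0.12 0 0 4.4; 0.04 -0.32 -0.12 0 0 4.4; 0.045 -0.36 -0.12 0 0 4.4; 0.047 -0.395 -0.12 0 0 4.4; 0.047 -0.42 -0.12 0 0 4.4; 0.047 -0.433 -0.12 0 0 4.4; 0.047 -0.433 -0.12 0 0 4.4; 0.047 -0.433 -0.12 0 0 4.4; 0.047 -0.433 -0.12 0 0 4.4"

```text
t: 23.72
tcp_pos: [0.6014, -0.3088, 0.1531]
tcp_rot: [0.115, 3.137, 0.005]
ft_force: [-0.1, -0.0, -2.4]
finger_gap: 0.0595
```

```bash
python3 go.py .601 -.31 .0385 85.7; python3 - <<'E'
from ov import *
im,i=snap('wrist','w16')
overlay(im[:,:,::-1].copy(),'wrist',i,['tray'],(0,0,640,400),1.25,'pics/w16o.png')
E
```

```text
t 23.72 tcp [ 0.6014 -0.3088  0.1531] yaw 85.8 gap 0.0595 F [-0.1 -0.  -2.4] q1,6 [-0.57 -0.5 ]
 row: [ 0.0006 -0.0017  0.1146] [0.19 0.15 0.11] n>= 3.0
```

View pics/w16o.png

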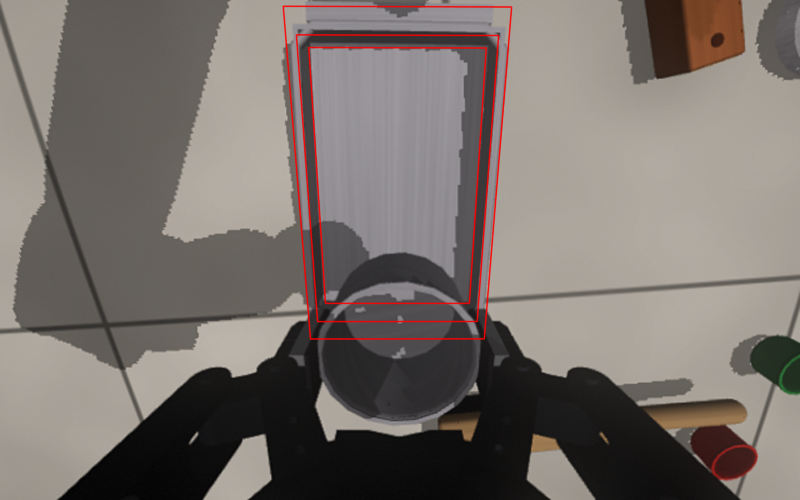

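Emit:
play_rows:
  series: "0.001 0 0.03 0 0 0; 0.001 0 0.06 0 0 0; 0.001 0 0.085 0 0 0; 0.001 0 0.1 0 0 0; 0.001 0 0.108 0 0 0; 0.001 0 0.113 0 0 0; 0.001 0 0.115 0 0 0; 0.001 0 0.115 0 0 0; 0.001 0 0.115 0 0 0; 0.001 0 0.115 0 0 0"

```text
t: 24.6
tcp_pos: [0.6018, -0.3087, 0.0397]
tcp_rot: [0.114, 3.134, 0.002]
ft_force: [0.6, -0.5, -1.8]
finger_gap: 0.0594
```

Emit:
play_rows:
  series: "0 0 0.001 0 0 0; 0 0 0.0015 0 0 0; 0 0 0.0015 0 0 0"

```text
t: 24.85
tcp_pos: [0.6021, -0.3089, 0.0386]
tcp_rot: [0.114, 3.134, 0.002]
ft_force: [0.7, 0.2, -0.9]
finger_gap: 0.0591
```

Emit:
play_rows:
  series: "0 0 0.001 0 0 0; 0 0 0.001 0 0 0; 0 0 0.001 0 0 0"

```text
t: 25.1
tcp_pos: [0.6022, -0.3089, 0.0381]
tcp_rot: [0.114, 3.133, 0.002]
ft_force: [-0.7, 0.6, 4.7]
finger_gap: 0.0592
```

Emit:
play_rows:
  series: "0 0 0 0 0 0; 0 0 0 0 0 0; 0 0 0 0 0 0; 0 0 0 0 0 0; 0 0 0 0 0 0"
  hand: -0.7

```text
t: 25.52
tcp_pos: [0.6022, -0.309, 0.038]
tcp_rot: [0.114, 3.133, 0.002]
ft_force: [-0.1, 0.5, 0.6]
finger_gap: 0.0729
```

Emit:
play_rows:
  series: "0 0 -0.005 0 0 0; 0 0 -0.015 0 0 0; 0 0 -0.04 0 0 0; 0 0 -0.08 0 0 0; 0 0 -0.12 0 0 0; 0 0 -0.13 0 0 0; 0 0 -0.13 0 0 0"

```text
t: 26.1
tcp_pos: [0.6043, -0.311, 0.1747]
tcp_rot: [0.113, 3.124, -0.007]
ft_force: [1.0, -0.8, -0.7]
finger_gap: 0.0728
```

```bash
python3 go.py .464 -.108 .16 103.5; python3 - <<'E'
from ov import *
im,i=snap('wrist','w17')
E
```

```text
t 26.1 tcp [ 0.6043 -0.311   0.1747] yaw 85.8 gap 0.0728 F [ 1.  -0.8 -0.7] q1,6 [-0.57 -0.5 ]
 row: [0.1549 0.1923 0.0115] [ -0.37   0.86 -17.66] n>= 6.0
```

View pics/w17.png

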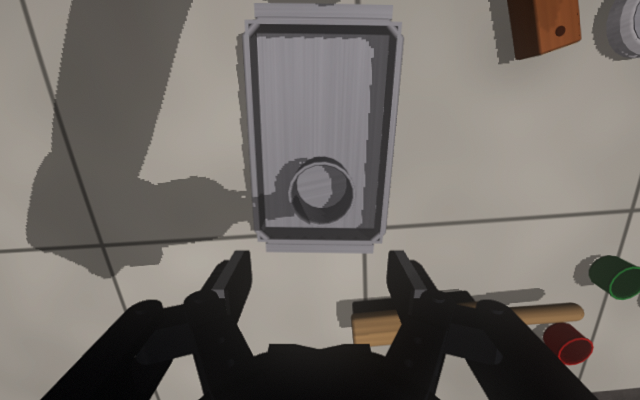

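Large cup stands upright in the tray at (320,190). Now the short block.

Emit:
play_rows:
  series: "0.155 0.192 0.012 0 0 -17.7; 0.155 0.192 0.012 0 0 -17.7; 0.155 0.192 0.012 0 0 -17.7; 0.155 0.192 0.012 0 0.8 -17.7; 0.155 0.192 0.012 0 0.8 -17.7; 0.155 0.192 0.012 0 0.8 -17.7; 0.155 0.192 0.012 0 0.8 -17.7; 0.155 0.192 0.012 0 0.8 -17.7; 0.155 0.192 0.012 0 0.8 -17.7; 0.155 0.192 0.012 0 0.8 -17.7"
  hand: -0.5

```text
t: 26.98
tcp_pos: [0.4634, -0.1083, 0.1571]
tcp_rot: [0.369, -3.118, 0.006]
ft_force: [-0.6, 0.3, -0.1]
finger_gap: 0.0642
```

```bash
python3 go.py .464 -.108 .028 103.5; python3 - <<'E'
from ov import *
im,i=snap('wrist','w18')
for x in viewer.mark_of('short_block','wrist'): print(np.round(x['centre'],1),round(x['score'],2),onz('wrist',x['centre'],0,i).round(4))
overlay(im[:,:,::-1].copy(),'wrist',i,['short_block'],(0,0,640,400),1.25,'pics/w18o.png')
E
```

```text
t 26.98 tcp [ 0.4634 -0.1083  0.1571] yaw 103.5 gap 0.0642 F [-0.6  0.3 -0.1] q1,6 [-0.36 -0.6 ]
 row: [-0.001   0.0006  0.1291] [-0.21 -0.15  0.  ] n>= 4.0
[317.8 190.9] 0.65 [ 0.4615 -0.1107  0.    ]
```

View pics/w18o.png

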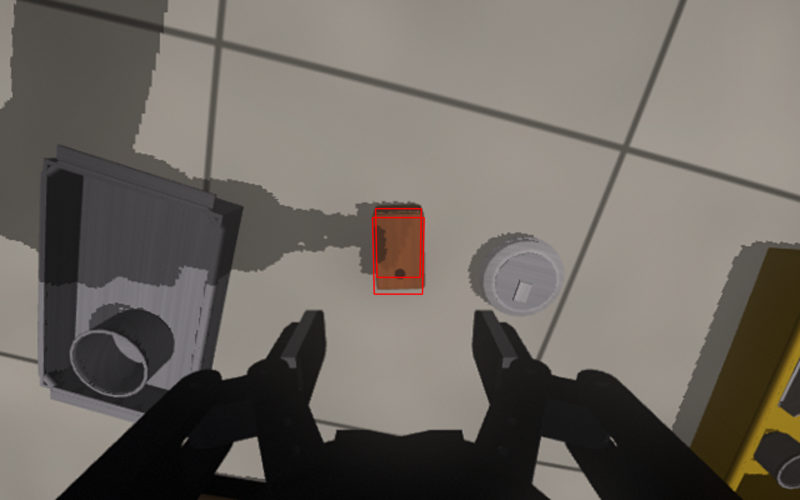

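Emit:
play_rows:
  series: "0.001 0 0.04 0 0 0; 0.001 0 0.075 0 0 0; 0.001 0 0.1 0 0 0; 0.001 0 0.115 0 0 0; 0.001 0 0.124 0 0 0; 0.001 0 0.129 0 0 0; 0.001 0 0.129 0 0 0; 0.001 0 0.129 0 0 0"

```text
t: 27.75
tcp_pos: [0.4633, -0.1098, 0.0289]
tcp_rot: [0.368, -3.119, 0.007]
ft_force: [0.3, 0.1, -0.2]
finger_gap: 0.0639
```

Emit:
play_rows:
  series: "0 0 0 0 0 0; 0 0 0 0 0 0; 0 0 0 0 0 0; 0 0 0 0 0 0; 0 0 0 0 0 0; 0 0 0 0 0 0; 0 0 0 0 0 0"
  hand: 1

```text
t: 28.33
tcp_pos: [0.4648, -0.1104, 0.0304]
tcp_rot: [-0.368, 3.118, -0.01]
ft_force: [0.1, 0.4, 6.6]
finger_gap: 0.0349
```

```bash
python3 go.py .512 -.303 .15 85.7; python3 -c "
from h import *
snap('wrist','w19')"
```

```text
t 28.33 tcp [ 0.4648 -0.1104  0.0304] yaw 103.5 gap 0.0349 F [0.1 0.4 6.6] q1,6 [-0.36 -0.6 ]
 row: [-0.0012 -0.199  -0.1184] [-0.35  0.13 17.76] n>= 6.0
```

View pics/w19.png

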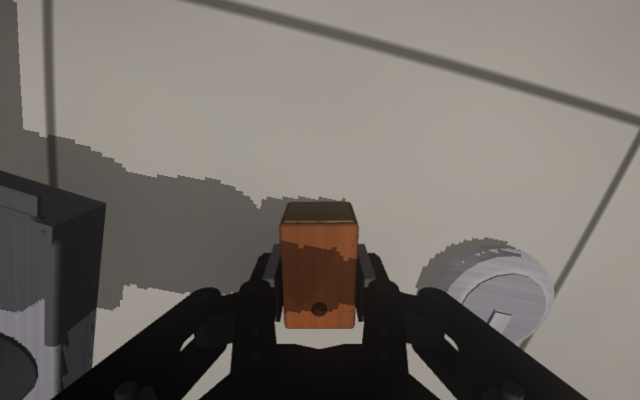

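Emit:
play_rows:
  series: "0 0 -0.03 0 0 0; 0 0 -0.06 0 0 0; 0 0 -0.09 0 0 2; 0 -0.03 -0.11 0 0 5; 0 -0.07 -0.11 0 0 10; 0 -0.11 -0.11 0 0 15; -0.001 -0.15 -0.11 0 0 17.8; -0.001 -0.18 -0.11 0 0 17.8; -0.001 -0.199 -0.11 0 0 17.8; -0.001 -0.199 -0.11 0 0 17.8; -0.001 -0.199 -0.11 0 0 17.8; -0.001 -0.199 -0.11 0 0 17.8"

```text
t: 29.38
tcp_pos: [0.5113, -0.3021, 0.1414]
tcp_rot: [0.118, 3.137, -0.007]
ft_force: [-0.1, 0.3, -0.3]
finger_gap: 0.0352
```

```bash
python3 go.py .512 -.303 .0345 85.7; python3 - <<'E'
from ov import *
im,i=snap('wrist','w20')
overlay(im[:,:,::-1].copy(),'wrist',i,['tray'],(0,0,640,400),1.25,'pics/w20o.png')
E
```

```text
t 29.38 tcp [ 0.5113 -0.3021  0.1414] yaw 85.7 gap 0.0352 F [-0.1  0.3 -0.3] q1,6 [-0.64 -0.56]
 row: [-0.0005 -0.0003  0.1069] [-0.26  0.13 -0.03] n>= 3.0
```

View pics/w20o.png

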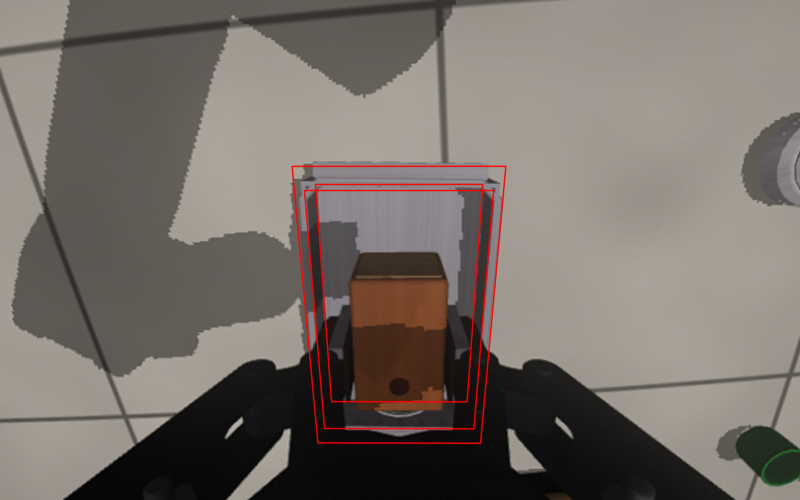

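Emit:
play_rows:
  series: "0.003 0 0.03 0 0 0; 0.003 0 0.06 0 0 0; 0.003 0 0.08 0 0 0; 0.003 0 0.093 0 0 0; 0.003 0 0.101 0 0 0; 0.003 0 0.106 0 0 0; 0.003 0 0.108 0 0 0; 0.003 0 0.108 0 0 0; 0.003 0 0.108 0 0 0; 0.003 0 0.108 0 0 0"

```text
t: 30.27
tcp_pos: [0.5093, -0.3022, 0.0344]
tcp_rot: [0.117, 3.136, -0.009]
ft_force: [0.2, 0.6, 2.0]
finger_gap: 0.0354
```

Emit:
play_rows:
  series: "0 0 0.001 0 0 0; 0 0 0.0015 0 0 0; 0 0 0.0015 0 0 0"

```text
t: 30.52
tcp_pos: [0.5094, -0.3022, 0.0344]
tcp_rot: [0.117, 3.135, -0.01]
ft_force: [-3.4, 1.9, 8.9]
finger_gap: 0.0351
```

Emit:
play_rows:
  series: "0 0 0 0 0 0; 0 0 0 0 0 0; 0 0 0 0 0 0; 0 0 0 0 0 0; 0 0 0 0 0 0"
  hand: -0.15

```text
t: 30.93
tcp_pos: [0.5094, -0.3022, 0.0342]
tcp_rot: [0.116, 3.135, -0.01]
ft_force: [-0.5, -1.0, 0.4]
finger_gap: 0.0492
```

Emit:
play_rows:
  series: "0 0 -0.005 0 0 0; 0 0 -0.015 0 0 0; 0 0 -0.04 0 0 0; 0 0 -0.08 0 0 0; 0 0 -0.12 0 0 0; 0 0 -0.16 0 0 0; 0 0 -0.16 0 0 0; 0 0 -0.16 0 0 0"

```text
t: 31.6
tcp_pos: [0.5109, -0.3027, 0.1987]
tcp_rot: [0.116, 3.128, -0.017]
ft_force: [-0.4, 0.1, -0.0]
finger_gap: 0.049
```

```bash
python3 go.py .4 0 .25 90; python3 - <<'E'
from ov import *
im,i=snap('wrist','w21')
E
```

```text
t 31.6 tcp [ 0.5109 -0.3027  0.1987] yaw 85.7 gap 0.049 F [-0.4  0.1 -0. ] q1,6 [-0.64 -0.57]
 row: [ 0.1324  0.2931 -0.0559] [-0.63  0.64 -4.25] n>= 8.0
```

View pics/w21.png

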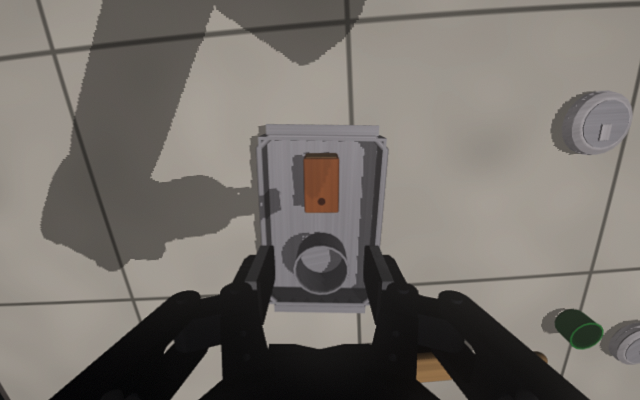

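Both in the tray. Retract clear and check from all views.

Emit:
play_rows:
  series: "0.132 0.293 -0.056 0 0 -4; 0.132 0.293 -0.056 0 0 -4; 0.132 0.293 -0.056 0 0 -4; 0.132 0.293 -0.056 0 0 -4; 0.132 0.293 -0.056 0 0 -4; 0.132 0.293 -0.056 0 0 -4; 0.132 0.293 -0.056 0 0 -4; 0.132 0.293 -0.056 0 0 -4; 0.132 0.293 -0.056 0 0 -4; 0.132 0.293 -0.056 0 0 -4; 0.132 0.293 -0.056 0 0 -4; 0.132 0.293 -0.056 0 0 -4"

```text
t: 32.65
tcp_pos: [0.3993, -0.0002, 0.2479]
tcp_rot: [0.009, 3.136, -0.013]
ft_force: [0.2, 0.3, -0.2]
finger_gap: 0.0493
```

```bash
python3 - <<'E'
from ov import *
for c,roi,s in(('top',(130,90,480,310),2.28),('side',(140,100,490,380),2.1)):
    im,i=snap(c,c+'_end'); overlay(im[:,:,::-1].copy(),c,i,[],roi,s,f'pics/{c}_endz.png')
    a=cv2.imread(f'pics/{c}0.png')[roi[1]:roi[3],roi[0]:roi[2]];b=im[roi[1]:roi[3],roi[0]:roi[2],::-1]
    cv2.imwrite(f'pics/{c}_diff.png',cv2.resize(np.clip(cv2.absdiff(a,b)*3.,0,255).astype(np.uint8),None,fx=s,fy=s))
E
```

```text
(no output)
```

View pics/top_endz.png

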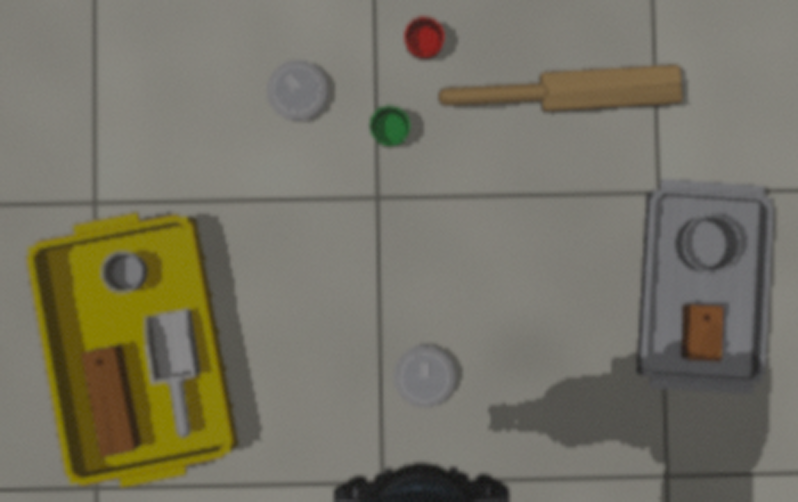

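View pics/side_endz.png

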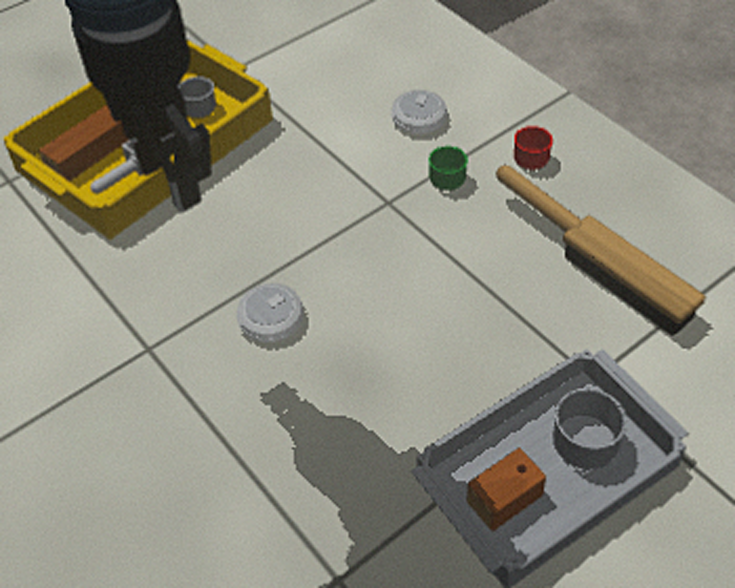

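View pics/side_diff.png

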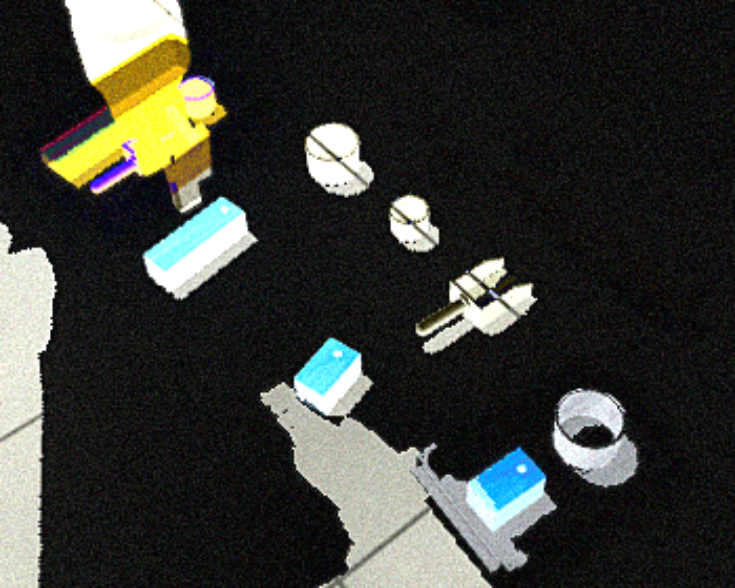

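```bash
python3 -c "
from h import *
print(r.observe()['t'],workorder.sign_off())"
```

```text
the job is handed in; nothing more can be done
32.75 None
```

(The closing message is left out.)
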